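# Hang a painted pot on the drying rail, slide it under the heater and press start

## Robot

A 6-joint arm with a two-finger parallel gripper is mounted at the origin on the work surface. World frame = base frame: x ahead of the robot, y to its left, z up, the work surface at z = 0. Lengths are in m, angles in rad, forces in N, time in s.
With the tool pointing down it reaches from about 0.375 to 0.975 m from the base axis. Payload 3.8 kg.
Tool frame: the origin (TCP) lies midway between the tips of the shut fingers; the grasp point (between the pads) lies 19 mm behind it; z points along the fingers, y is the line along which they close (so a half turn about z gives the same grasp; the last joint's range is limited). The gripper opens to 85 mm and grips with 20 to 120 N. Pads are 22 mm wide; open, the fingers measure 114 mm over their backs; the gripper's body (76 mm by 85 mm) begins 54 mm behind the grasp point. The pads swing forward as they close: fully open they stand 13 mm farther back than shut.
Start: joints at [1.173, 0.264, 1.604, -0, 1.274, -0.037], TCP at [0.238, 0.632, 0.231] pointing down, gripper open.
Joint ranges: [-2.63, 2.63], [-0.94, 2.18], [0.31, 2.57], [-1.31, 4.45], [0, 2.66], [-2.55, 2.55]. Speed limits (rad/s): [2.57, 2.57, 3.14, 3.14, 3.14, 3.14].

## Interface

Orientations are given as a rotation vector (axis times angle).
In Python, from workcell import bot gives the robot as it stands.
- The arm moves only by the tool servo_tool, never from a script. Its argument "series" is a list of rows, each a list of 7 numbers: the shift along the world's x, y, z in units of 0.15 m (1.0 is 0.15 m), then the turn, a rotation vector about the world's x, y, z in units of 180 degrees (1.0 is 180 degrees), then the closure, from 0 (fully open) to 1 (shut). A call has 1 to 20 rows; each row is the pose to reach, as a shift and turn from the pose commanded when the call began, turning the shorter way round; what a row does not reach only later rows make up. A row lasts 1/10 s, in which the tool goes at most 50 mm and 8.59 degrees, less where a joint would pass 70% of its speed; a pose out of reach is approached as far as the arm can. A call with a number of a shift or a turn outside -1 to 1 is refused whole. A call with a gripper value outside its range is refused whole. The fingers move at their own pace and stop on an object; "newtons" is the grip in N (left out, the last holds). Time passes only in rows, so rows that repeat a pose let the fingers close. It gives the time, the measured TCP pose, the force, the opening and the grip force at its end, in the units of the state.
- bot.read_state(): the state, without advancing time (a new reading comes with each control period).
- bot.read_camera(name): name is "scene" or "side" or "wrist"; returns the picture (384x512x3 uint8, red, green, blue); there is no depth.
- bot.camera_info(name): a dict with "vertical_fov" (degrees; the focal length in pixels is half the picture's height over the tangent of half this angle, whatever the lens; pixels are square), "cx", "cy" (the principal point, pixels), "dist" ([k1, k2, p1, p2, k3] as OpenCV has them; the pictures are not rectified), "R" (3x3) and "t" (3): a world point X has camera coordinates R X + t. Camera axes: x right, y down, z forward; pixel columns grow to the right and rows downward; lengths in m; the calibration is good to about 2 mm. A picture is of the moment at which its call begins: read the wrist's pose just before it. camera_info takes no time and is no camera call; for the wrist camera it gives the pose at the moment of the call.
- bot.finish_job(): hands the job in; it is judged then, once.
Trained networks look in the newest picture that a camera, given by its name, has taken for a name from the list of things; names that differ only in an ending like _2 or _b are one class to them, and where a whole thing is asked for, a point or a joint stands for the part that bears it (a point fixed in the world has none). Each returns a list of dicts, best first, with "score" (0 to 1); they miss things now and then, are a little off and sometimes report something else, mostly with a low value. They report only what shows in the picture. A call takes as long as a camera call.
- bot.recognise(target, camera): "box" ([left, top, right, bottom] as shares, 0 to 1, of the picture: columns of its width, rows of its height, round what is visible of it).
- bot.trace(target, camera): "mask" (384x512 bool, what is visible of it) and "box" ([left, top, right, bottom] as shares, 0 to 1, of the picture: columns of its width, rows of its height, round what is visible of it).
- bot.mark_of(target, camera): "at" ([row, column] as shares, 0 to 1, of the picture: columns of its width, rows of its height: a listed point, or the origin of a listed thing).
The state is a dict: "time": time; "q": joint angles; "joint_vel": joint speeds; "joint_torque": joint torques, N m; "tool_pos": TCP position; "tcp_rot": TCP orientation; "wrist_force": force on the tool from outside, world axes, zero at the start; "torque": the same for the moment, N m; "width": opening from 0.0 (shut) to 1.0 (fully open); "grip_force": force on a finger pad.
Only numpy, scipy, OpenCV 4.12 (cv2) and the standard library are available. Lean on these libraries where they do the work, as an engineer would, in place of code of your own. Each camera call takes 0.05 s, during which the arm holds its last target. There are 200 camera calls.

## Task

Take the white globe pot that stands on the bench with a steel hook strap on it, by the tab on its strap, and hook it over the open stretch of the drying rail, between the heater hood and the figure that already hangs there. Then slide it along the rail under the hood until its tab is in line with the pointer at the middle of the hood's front edge, and let go so that it hangs freely. Then start the heater: press the small flat-topped button on the sloping control box fully down and let it spring back, without pressing the mushroom-headed stop button and without pushing aside or knocking over any of the other things.

Things in the scene. Friction and masses are not known exactly. Their poses are not given: they have to be found in the camera images.
- carrier: The piece to hang (0.13 to 0.25 kg), upright on the bench: white globe pot 62 mm across, 64 high, foot 40 across, fixed to a bent steel strap with hook and tab; 183 mm high in all. Origin: centre of the foot's underside; z up. +x is the hook's open side, at the start within 0.7 rad of the robot's x. Round it, centres 90 to 111 mm off, stand a jar (-x), a mug (-y) and a pot (+y).
- carrier_hook (a point): Inner apex of the gabled hook, on the carrier's axis, 148 mm above the foot. Strap 20 mm wide (y), 4 thick: stem on the -x side; tip on the +x side, ending 47 mm below the apex, flared out to 22 mm from the axis. Stem and tip are 24 mm apart inside. Below the tip a mouth 31 mm high opens to +x: the bar enters there. Axes as the carrier's. Hung, it lies 7 mm above the bar's axis.
- carrier_tab (a point): Middle of the grip tab on top of the hook, 20 mm above the apex, 168 mm above the foot. The tab is 20 mm wide along the carrier's y, 8 mm thick (x), and reaches from 5 to 35 mm above the apex. Take it across its 20 mm width.
- rail_stand: The drying rail (fixed): drip tray 115 x 580 mm, 12 high; two grey posts 22 mm square, 230 high, 270 mm either side of the middle, carry a level steel bar, 12 mm in diameter, along the stand's y, axis 218 mm above the bench. Origin: on the bench under the middle of the bar; -x is the robot's side. The bar is open from above but for the hood. Hung pieces have their foot 77 mm above the bench.
- rail_mid (a point): The middle of the bar, on its axis; axes as the stand's (y along the bar, z up).
- heater: The drying head (fixed): aluminium hood 130 mm long (y) on a post behind the bar, over its left or right part. Lower front edge 268 mm above the bench and 6 mm beyond the bar's axis (+x); from there the front rises away from the robot at 45 degrees to 347 mm. A hung tab passes just in front of this edge, 9 mm lower. Origin: on the bench under the bar, in line with the pointer.
- heater_mark (a point): The mark: middle of the hood's lower front edge, 268 mm above the bench, where the dark pointer bar on the sloping front ends. Axes as the stand's: the carrier is at the mark when its hook has y = 0 here. The hood is too low to hook the carrier on here: slide it in. To hold the tab here the tool must lean back towards the robot, 25 to 45 degrees from vertical.
- hung_figure: Small green figure, 36 mm across, on a strap like the carrier's, already hanging on the bar on the other side of its middle from the heater (loose, 0.14 kg). Leave it. Origin: underside of its foot, 148 mm below its hook's apex; axes as the carrier's.
- console: Control box (fixed): grey, 130 mm deep (x), 170 wide (y), its face sloping up away from the robot from 25 mm high in front to 106 behind. The face's normal leans 35 degrees from vertical towards the box's -x: press along (sin 35, 0, -cos 35) of its frame. Origin: centre of its underside. On it: stop mushroom at y = -50 mm, start button at 0, white pilot lamp (22 across, 16 proud) at +46.
- start_top (a point): Centre of the top of the start button: black, flat-topped, 23 mm in diameter, 18 mm proud of the face and 12 mm proud of its steel bezel (31 across). Moves with the button; z is its axis, outward.
- start (a joint): Travel of the start button: 0 out, 0.006 m fully down; its spring takes 1.5 N to start and 5 N fully down, and brings it back.
- stop_top (a point): Centre of the top of the stop button: black mushroom head 40 mm in diameter, 29 mm proud of the face, 50 mm to the -y side of the start button. Not to be pressed.
- stop (a joint): Travel of the stop button: 0 out, 0.006 m fully down; 1.5 to 5 N.
- brush_jar: Glass jar of brushes (loose), 62 mm across, brushes up to 228 mm high within 35 mm of its axis. Origin: centre of its foot.
- globe_a: Loose white globe pot without a strap, 62 mm across, 64 mm high. Origin: centre of its foot.
- globe_b: Another loose white globe pot without a strap, 62 mm across, 64 mm high. Origin: centre of its foot.
- mug: Glass mug (loose), 68 mm across, 100 mm high, handle at its +y side. Origin: centre of its foot.
- tape: Roll of tape (loose) lying flat, 90 mm across, 22 mm high. Origin: centre of its underside.
- water: Clear water bottle (loose), 72 mm across, 235 mm high, beyond the left end of the rail. Origin: centre of its foot.

How it is judged:
By the outcome, as a careful person would: the job done as asked, in the order asked, and still so for the second after the job is handed in, with the robot touching nothing.
It also fails if it takes over 54 s, if anything falls off the work surface, if the arm or the gripper's body presses on something with over 40 N, if the wrist force passes 120 N, or if a joint passes its speed limit or range.

## Working session

There is one attempt and no reset: what is moved stays moved. The work goes in short steps, Python scripts to look and compute and a tool call to move; the robot and the scene stay as the last step left them, time stands still between calls to the robot, and variables do not carry over. Pictures are saved under pics/ and viewed, at most 10 in all, crops included, and the job is handed in when it is done.

Besides the shell and the picture viewer there is one more tool, called as name(argument=value, ...), one argument or row to a line, values as JSON. servo_tool: Moves the arm, as the interface text tells. Shifts and turns lie within -1 to 1; 1 stands for 0.15 m of shift or 180 degrees of turn. Its arguments: {"type":"object","properties":{"series":{"type":"array","items":{"type":"array","items":{"type":"number"}}},"newtons":{"type":"number"}},"required":["series"]}

```bash
mkdir -p pics
cat > h.py <<'E'
import numpy as np, cv2
from workcell import bot
def info(c):
    i=bot.camera_info(c); f=192/np.tan(np.radians(i["vertical_fov"])/2)
    K=np.array([[f,0,i["cx"]],[0,f,i["cy"]],[0,0,1.]]); return K,np.array(i["dist"],float),np.array(i["R"]),np.array(i["t"])
def ray(c,at,I=None):
    K,d,R,t=I or info(c); p=np.array([[[at[1]*512,at[0]*384]]],float)
    u=cv2.undistortPoints(p,K,d)[0,0]; v=R.T@np.array([u[0],u[1],1]); return -R.T@t, v/np.linalg.norm(v)
def onz(r,z): return r[0]+r[1]*(z-r[0][2])/r[1][2]
def tri(rs):
    A=sum(np.eye(3)-np.outer(d,d) for o,d in rs); b=sum((np.eye(3)-np.outer(d,d))@o for o,d in rs)
    X=np.linalg.solve(A,b); return X,[np.linalg.norm(np.cross(X-o,d)) for o,d in rs]
def proj(c,X,I=None):
    K,d,R,t=I or info(c); return cv2.projectPoints(np.array(X,float).reshape(-1,1,3),cv2.Rodrigues(R)[0],t,K,d)[0][:,0]
E
python3 - <<'E'
from h import *
np.set_printoptions(precision=4,suppress=True)
for c in ["scene","side"]:
    im=bot.read_camera(c); cv2.imwrite(f"pics/{c}0.png",im[:,:,::-1])
    print(c,"cam at",ray(c,[.5,.5])[0])
names=dict(carrier=0,carrier_hook=.148,carrier_tab=.168,rail_mid=.218,rail_stand=0,heater=0,heater_mark=.268,hung_figure=.077,console=0,start_top=None,stop_top=None,brush_jar=0,globe_a=0,mug=0,tape=0,water=0)
for n,z in names.items():
    rs=[]
    for c in ["scene","side"]:
        L=bot.mark_of(n,c)
        for k,e in enumerate(L[:3 if n=="globe_a" else 2]):
            r=ray(c,e["at"]); print(n,c,round(e["score"],2),np.round(np.array(e["at"])*[384,512]), onz(r,z) if z is not None else '')
            if k==0: rs.append(r)
    if len(rs)==2: print("   tri",*tri(rs))
print(bot.read_state())
E
```

```text
scene cam at [1.1108 0.7294 0.8633]
side cam at [ 0.1595 -0.8396  0.9234]
carrier scene 0.73 [289. 356.] [0.4172 0.2923 0.    ]
carrier scene 0.63 [239. 363.] [ 0.2628  0.1889 -0.    ]
carrier side 0.77 [187. 210.] [0.4027 0.2897 0.    ]
   tri [ 0.4075  0.2912 -0.0051] [np.float64(0.005035932742428452), np.float64(0.00503593274242846)]
carrier_hook scene 0.61 [274. 319.] [0.5628 0.291  0.148 ]
carrier_hook scene 0.58 [237. 364.] [0.4015 0.2792 0.148 ]
carrier_hook side 0.58 [159. 213.] [0.4169 0.2607 0.148 ]
   tri [0.4695 0.275  0.1023] [np.float64(0.053194586612925206), np.float64(0.053194586612925324)]
carrier_tab scene 0.74 [232. 363.] [0.4091 0.279  0.168 ]
carrier_tab side 0.92 [152. 211.] [0.4162 0.2772 0.168 ]
   tri [0.4139 0.2791 0.1691] [np.float64(0.003084805951789015), np.float64(0.003084805951789111)]
rail_mid scene 0.79 [198. 207.] [0.6401 0.0095 0.218 ]
rail_mid scene 0.73 [185. 217.] [ 0.5913 -0.0201  0.218 ]
rail_mid side 0.79 [170. 302.] [ 0.6385 -0.0038  0.218 ]
   tri [0.6393 0.0032 0.2135] [np.float64(0.0027651389039138902), np.float64(0.002765138903913937)]
ra
[... 2627 characters left out ...]
29 0.    ]
water scene 0.49 [257. 362.] [0.3201 0.2311 0.    ]
water side 0.68 [164. 243.] [ 0.5749  0.3888 -0.    ]
   tri [ 0.5767  0.3995 -0.0068] [np.float64(0.0019373645916595642), np.float64(0.0019373645916597162)]
{'time': 1.7, 'q': array([ 1.1731,  0.2639,  1.604 , -0.    ,  1.2737, -0.0369]), 'joint_vel': array([ 0.0006,  0.0021, -0.0017,  0.0007,  0.0013, -0.0013]), 'joint_torque': array([  0.    , -51.5063, -36.7702,  -0.0001,   0.0011,  -0.    ]), 'tool_pos': array([0.2383, 0.6315, 0.2313]), 'tcp_rot': array([ 0.5637,  3.0906, -0.    ]), 'wrist_force': array([ 0.1435,  0.6864, -0.1697]), 'torque': array([ 0.0187, -0.0168,  0.0071]), 'grip_force': 0.0, 'width': 0.9969670738173292}
```

View pics/scene0.png

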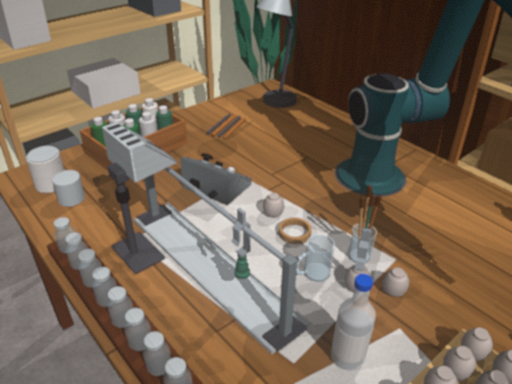

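View pics/side0.png

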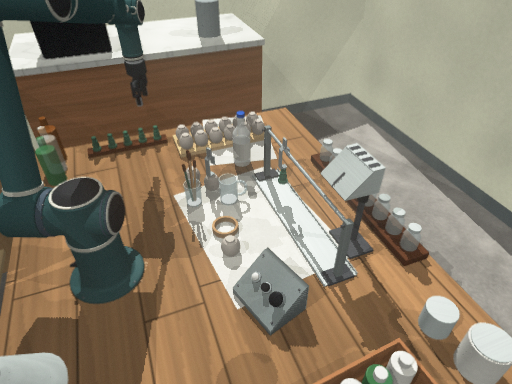

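The scene view shows the hood at the left (mark at row 150, col 163), the figure at (265, 242), and the carrier behind the bottle, about (232–289, 360). The side view shows the carrier at (152–187, 210), with the jar to its left and the console at about (290, 268). The measured points agree with the given heights, so I'm moving above the carrier.

servo_tool(
  series=[
    [0,0,0.33,0,0,0.04,0],
    [0.2,-0.33,0.67,0,0,0.08,0],
    [0.4,-0.67,0.67,0,0,0.12,0],
    [0.57,-1,0.67,0,0,0.15,0],
    [0.57,-1,0.67,0,0,0.15,0],
  ],
)

```text
time: 2.2
tool_pos: [0.325, 0.4796, 0.3332]
tcp_rot: [-0.176, 3.135, 0.001]
wrist_force: [0.4, -0.4, -0.3]
width: 1.0
grip_force: 0.0
```

servo_tool(
  series=[
    [0.2,-0.33,0,0,0,0.04,0],
    [0.4,-0.67,0,0,0,0.08,0],
    [0.57,-1,0,0,0,0.12,0],
    [0.57,-1,0,0,0,0.14,0],
    [0.57,-1,0,0,0,0.14,0],
    [0.57,-1,0,0,0,0.14,0],
  ],
)

```text
time: 2.8
tool_pos: [0.4094, 0.3315, 0.332]
tcp_rot: [-0.85, 3.024, 0.001]
wrist_force: [0.0, 0.5, 0.1]
width: 1.0
grip_force: 0.0
```

Run:
```python
from h import *
np.set_printoptions(precision=4,suppress=True)
c="wrist"; I=info(c); im=bot.read_camera(c); cv2.imwrite("pics/w1.png",im[:,:,::-1])
print(ray(c,[.5,.5],I), bot.read_state()["tool_pos"],bot.read_state()["tcp_rot"],bot.read_state()["time"])
for n,z in dict(carrier=0,carrier_hook=.148,carrier_tab=.168,brush_jar=0,mug=0,globe_a=0).items():
    for e in bot.mark_of(n,c)[:2]: print(n,round(e["score"],2),np.round(np.array(e["at"])*[384,512]),onz(ray(c,e["at"],I),z))
# rail direction from posts' tops: heater mark, figure etc. ; rail_mid
for X in ([.641,.27,.23],[.641,-.27,.23]): print(proj("scene",X),proj("side",X))
```

```text
(array([0.3456, 0.2925, 0.4759]), array([ 0.2387,  0.155 , -0.9587])) [0.4091 0.3321 0.3319] [-0.8518  3.0238  0.0013] 2.85
carrier 0.92 [133. 227.] [0.4111 0.2894 0.    ]
carrier_hook 0.7 [147. 213.] [0.4096 0.2846 0.148 ]
carrier_tab 0.62 [150. 210.] [0.4102 0.2845 0.168 ]
brush_jar 0.93 [ 54. 217.] [0.3262 0.2246 0.    ]
mug 0.57 [123. 154.] [0.4515 0.1934 0.    ]
globe_a 0.69 [118. 288.] [0.3477 0.3512 0.    ]
globe_a 0.53 [ 49. 219.] [0.3199 0.2234 0.    ]
[[286.1823 256.9058]] [[269.2943 126.5737]]
[[144.1039 145.2736]] [[348.638  222.5644]]
```

View pics/w1.png

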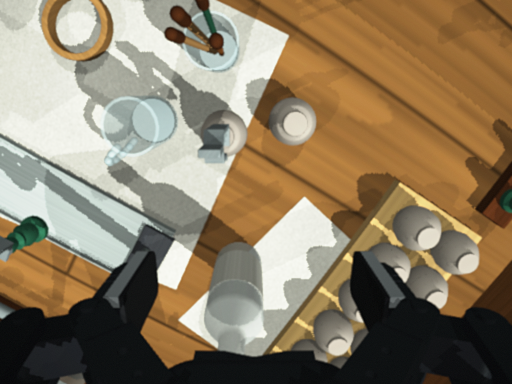

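The wrist view shows the carrier at about (row 133, col 227), with its tab at (150, 210). The jar is above it, the mug to its left and the pot to its right. I'm zooming in for the tab's yaw.

Run:
```python
from h import *
im=cv2.imread("pics/w1.png")[110:180,180:260]; cv2.imwrite("pics/w1c.png",cv2.resize(im,None,fx=8,fy=8,interpolation=cv2.INTER_CUBIC))
I=info("wrist")
t=np.array([.4102,.286]); 
for y in (.3,.45,.6,.75):
    X=np.array([np.cos(y),np.sin(y)]); Y=np.array([-X[1],X[0]])
    P=[[*(t+a*X+b*Y),.183] for a,b in((.004,-.01),(.004,.01),(-.004,-.01),(-.004,.01))]
    print(y,((proj("wrist",P,I)-[180,110])*8).round().tolist())
```

```text
0.3 [[129.0, 366.0], [305.0, 409.0], [144.0, 296.0], [321.0, 340.0]]
0.45 [[133.0, 380.0], [312.0, 397.0], [137.0, 308.0], [317.0, 326.0]]
0.6 [[139.0, 393.0], [318.0, 384.0], [132.0, 322.0], [312.0, 313.0]]
0.75 [[146.0, 406.0], [321.0, 370.0], [129.0, 336.0], [305.0, 300.0]]
```

View pics/w1c.png

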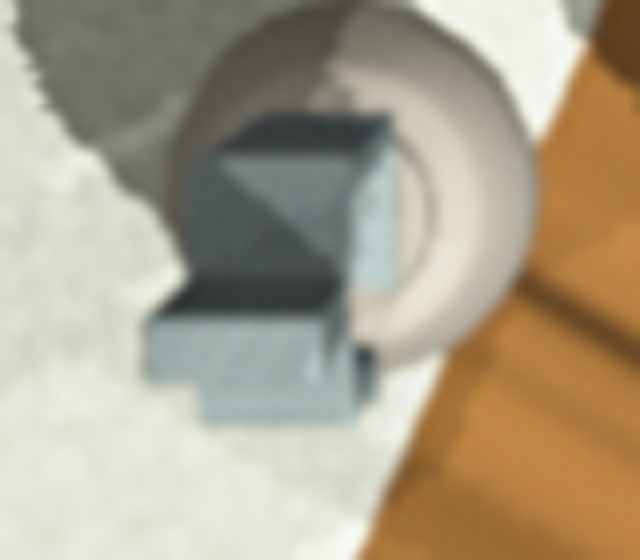

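servo_tool(
  series=[
    [0.006,-0.3,0,0,0,0,0],
    [0.006,-0.3,-0.3,0,0,0,0],
    [0.006,-0.3,-0.6,0,0,0,0],
    [0.006,-0.3,-0.8,0,0,0,0],
    [0.006,-0.3,-1,0,0,0,0],
    [0.006,-0.3,-1,0,0,0,0],
  ],
)

```text
time: 3.75
tool_pos: [0.4067, 0.2849, 0.1769]
tcp_rot: [0.852, -3.014, 0.004]
wrist_force: [-1.1, 0.1, -0.2]
width: 1.001
grip_force: 0.0
```

servo_tool(
  series=[
    [0,0,-0.1,0,0,0,0],
    [0,0,-0.17,0,0,0,0],
    [0,0,-0.17,0,0,0,0.3],
    [0,0,-0.17,0,0,0,0.5],
    [0,0,-0.17,0,0,0,0.7],
    [0,0,-0.17,0,0,0,0.85],
    [0,0,-0.17,0,0,0,1],
    [0,0,-0.17,0,0,0,1],
    [0,0,-0.17,0,0,0,1],
    [0,0,-0.17,0,0,0,1],
  ],
  newtons=50,
)

```text
time: 4.75
tool_pos: [0.4109, 0.2869, 0.1572]
tcp_rot: [-0.853, 3.022, 0.001]
wrist_force: [0.7, -0.7, 4.7]
width: 0.221
grip_force: 49.6
```

Run:
```python
from h import *
np.set_printoptions(precision=4,suppress=True)
im=cv2.imread("pics/scene0.png")
s=cv2.resize(im[100:350,100:320],None,fx=3,fy=3,interpolation=cv2.INTER_CUBIC)[:, :]
s=cv2.resize(s,(528,600)); cv2.imwrite("pics/sc.png",s)
print(bot.read_state())
# rail direction: line points on bar by mask of rail_stand on both cams
for c in ("scene","side"):
    bot.read_camera(c)
    for n in ("rail_stand","rail_mid"):
        for e in bot.trace(n,c)[:1]:
            m=e["mask"]; print(c,n,e["score"],m.sum(),e["box"]); cv2.imwrite(f"pics/m_{c}_{n}.png",m*255)
```

```text
{'time': 4.75, 'q': array([ 0.5599, -0.0071,  2.0504, -0.0002,  1.0966, -1.5611]), 'joint_vel': array([-0.0004,  0.0007, -0.0021,  0.0008,  0.0008,  0.0011]), 'joint_torque': array([  0.3941, -31.0677, -31.3962,   0.2594,   0.0167,   0.0016]), 'tool_pos': array([0.4109, 0.2869, 0.1572]), 'tcp_rot': array([-0.853 ,  3.0217,  0.0005]), 'wrist_force': array([ 0.7179, -0.6639,  4.6904]), 'torque': array([-0.2178, -0.0878, -0.0223]), 'grip_force': 49.60394203662872, 'width': 0.22066260575267113}
scene rail_stand 0.9 10222 [0.2635, 0.4406, 0.6074, 0.9284]
scene rail_mid 0.74 10014 [0.2613, 0.4315, 0.6031, 0.9115]
side rail_stand 0.95 5303 [0.4951, 0.3242, 0.6936, 0.7474]
side rail_mid 0.64 5080 [0.4922, 0.3302, 0.6965, 0.7471][ WARN:0@1.954] global loadsave.cpp:1063 imwrite_ Unsupported depth image for selected encoder is fallbacked to CV_8U.
```

View pics/sc.png

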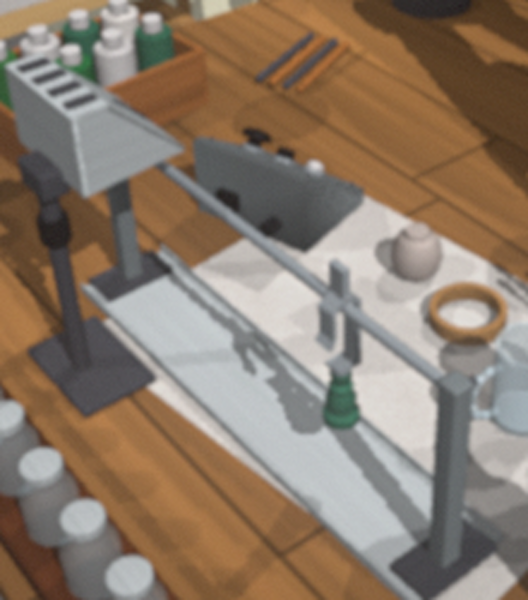

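Run:
```python
from h import *
np.set_printoptions(precision=4,suppress=True)
f=lambda x,y,z,c="scene": onz(ray(c,[y/384,x/512]),z)
a=f(289.6,257.5,.23);print("post",a)
print("hood corner",f(175.8,162.5,.268))
b=f(170.8,170,.218);c=f(283,254.5,.218);print("bar",b,c,"yaw",np.arctan2(-(c-b)[0],(c-b)[1]))
# bar by dark/bright profile in side image: find post tops in mask
m=cv2.imread("pics/m_side_rail_stand.png",0)>0
K=info("side")
# fit stand pose (x,y,yaw) maximizing mask overlap of rendered silhouette in both views
from scipy.optimize import minimize
def boxpts(x0,x1,y0,y1,z0,z1): return np.array([[x,y,z] for x in(x0,x1) for y in(y0,y1) for z in(z0,z1)])
parts=[boxpts(-.0575,.0575,-.29,.29,0,.012),boxpts(-.011,.011,.259,.281,0,.23),boxpts(-.011,.011,-.281,-.259,0,.23),boxpts(-.006,.006,-.27,.27,.212,.224)]
Is={c:info(c) for c in("scene","side")}
M={c:cv2.imread(f"pics/m_{c}_rail_stand.png",0)>0 for c in Is}
def cost(p,cs=("scene","side")):
    s=0;R=np.array([[np.cos(p[2]),-np.sin(p[2]),0],[np.sin(p[2]),np.cos(p[2]),0],[0,0,1]])
    for c in cs:
        im=np.zeros((384,512),np.uint8)
        for q in parts:
            h=cv2.convexHull(proj(c,q@R.T+[p[0],p[1],0],Is[c]).astype(np.float32)); cv2.fillConvexPoly(im,np.round(h*16).astype(int),1,shift=4)
        s+=(im.astype(bool)&M[c]).sum()/(im.astype(bool)|M[c]).sum()
    return -s
for cs in (("scene","side"),("scene",),("side",)):
    best=min((minimize(cost,[.643,.005,y],args=(cs,),method="Nelder-Mead",options=dict(initial_simplex=[[.643,.005,y],[.653,.005,y],[.643,.015,y],[.643,.005,y+.04]])) for y in(-.1,0,.1)),key=lambda r:r.fun); print(cs,best.x,best.fun)
```

```text
post [0.6371 0.2754 0.23  ]
hood corner [ 0.6516 -0.0933  0.268 ]
bar [ 0.6409 -0.1415  0.218 ] [0.6323 0.2524 0.218 ] yaw 0.021828830227366522
('scene', 'side') [0.6402 0.0032 0.0112] -1.7695394419770065
('scene',) [0.6428 0.0092 0.012 ] -0.8866672487557845
('side',) [0.6388 0.0035 0.014 ] -0.9184631432545202
```

servo_tool(
  series=[
    [0,0,0.1,0,0,0,1],
    [0,0,0.3,0,0,0,1],
    [0,0,0.55,0,0,0,1],
    [0,0,0.8,0,0,0,1],
    [0,0,0.87,0,0,0,1],
    [0,0,0.87,0,0,0,1],
  ],
)

```text
time: 5.65
tool_pos: [0.411, 0.2871, 0.2888]
tcp_rot: [-0.853, 3.02, 0.002]
wrist_force: [0.7, 0.1, -2.0]
width: 0.225
grip_force: 49.0
```

Stand measured at (0.641, 0.004) with yaw 0.013, and both views agree. The crop shows the open bar between the hood and the figure. The carrier is lifted, with its apex at about 0.280, so I'm carrying it to the front of the bar.

servo_tool(
  series=[
    [0.1,-0.2,0,0,0,-0.04,1],
    [0.2,-0.4,0,0,0,-0.08,1],
    [0.3,-0.6,0,0,0,-0.12,1],
    [0.4,-0.8,0,0,0,-0.15,1],
    [0.5,-0.9,0,0,0,-0.171,1],
    [0.5,-0.9,0,0,0,-0.171,1],
  ],
)

```text
time: 6.25
tool_pos: [0.485, 0.1491, 0.2835]
tcp_rot: [0.014, -3.137, 0.003]
wrist_force: [0.1, 0.0, -2.4]
width: 0.222
grip_force: 49.3
```

servo_tool(
  series=[
    [0.1,-0.2,0,0,0,0,1],
    [0.2,-0.4,0,0,0,0,1],
    [0.3,-0.6,0,0,0,0,1],
    [0.4,-0.8,0,0,0,0,1],
    [0.43,-0.88,0,0,0,0,1],
    [0.43,-0.88,0,0,0,0,1],
    [0.43,-0.88,0,0,0,0,1],
  ],
)

```text
time: 6.95
tool_pos: [0.5486, 0.0205, 0.2854]
tcp_rot: [0.021, -3.139, -0.002]
wrist_force: [-0.9, -0.1, -1.9]
width: 0.222
grip_force: 49.4
```

Run:
```python
from h import *
np.set_printoptions(precision=4,suppress=True)
s=bot.read_state(); print(s["tool_pos"],s["tcp_rot"],s["wrist_force"],s["width"])
ims=[]
for c in("scene","side"):
    im=bot.read_camera(c)[:,:,::-1].copy()
    for n,z in dict(carrier_hook=.28,carrier_tab=.3,carrier=.132,heater_mark=.268,hung_figure=.077).items():
        for e in bot.mark_of(n,c)[:1]: print(n,c,round(e["score"],2),onz(ray(c,e["at"]),z))
    p=proj(c,[[.641,.02,.218]])[0]; x,y=int(p[0])-60,int(p[1])-60
    ims.append(cv2.resize(im[max(y,0):y+120,x:x+100],(400,480),interpolation=cv2.INTER_CUBIC))
cv2.imwrite("pics/pre.png",np.hstack(ims))
```

```text
[0.5486 0.0205 0.2854] [ 0.0208 -3.1386 -0.0019] [-0.9165 -0.1028 -1.9014] 0.22158752210126748
carrier_hook scene 0.59 [0.5459 0.0266 0.28  ]
carrier_tab scene 0.88 [0.5475 0.0182 0.3   ]
carrier scene 0.86 [0.5565 0.029  0.132 ]
heater_mark scene 0.93 [ 0.648 -0.151  0.268]
hung_figure scene 0.63 [0.6427 0.1411 0.077 ]
carrier_hook side 0.67 [0.5548 0.0223 0.28  ]
carrier_tab side 0.74 [0.5498 0.0155 0.3   ]
carrier side 0.61 [0.5435 0.0158 0.132 ]
heater_mark side 0.81 [ 0.647  -0.1613  0.268 ]
hung_figure side 0.59 [ 0.3676 -0.131   0.077 ]
```

View pics/pre.png

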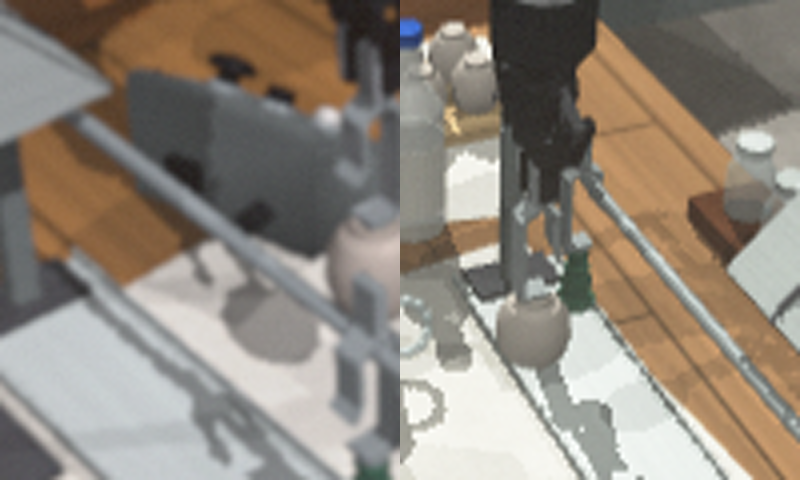

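The pre-hook pictures show the carrier upright in front of the bar, in the open stretch between hood and figure. The nets agree on about (0.549, 0.018). I'm hooking it on.

servo_tool(
  series=[
    [0.05,0,0.027,0,0,0,1],
    [0.2,0,0.027,0,0,0,1],
    [0.35,0,0.027,0,0,0,1],
    [0.5,0,0.027,0,0,0,1],
    [0.58,0,0.027,0,0,0,1],
    [0.613,0,0.027,0,0,0,1],
    [0.613,0,0.027,0,0,0,1],
    [0.613,0,0.027,0,0,0,1],
    [0.613,0,0.027,0,0,0,1],
  ],
)

```text
time: 8.45
tool_pos: [0.6409, 0.0196, 0.291]
tcp_rot: [0.021, -3.141, 0.0]
wrist_force: [0.9, 0.0, -1.4]
width: 0.219
grip_force: 49.4
```

Run:
```python
from h import *
np.set_printoptions(precision=4,suppress=True)
s=bot.read_state(); print(s["tool_pos"],s["tcp_rot"],s["wrist_force"],s["torque"],s["width"])
```

```text
[0.6409 0.0196 0.291 ] [ 0.0205 -3.1413  0.    ] [ 0.9177  0.0008 -1.3868] [-0.0206  0.0453 -0.0402] 0.21882841727325192
```

servo_tool(
  series=[
    [0,0,-0.08,0,0,0,1],
    [0,0,-0.16,0,0,0,1],
    [0,0,-0.24,0,0,0,1],
    [0,0,-0.3,0,0,0,1],
    [0,0,-0.34,0,0,0,1],
    [0,0,-0.36,0,0,0,1],
    [0,0,-0.37,0,0,0,1],
    [0,0,-0.37,0,0,0,1],
    [0,0,-0.37,0,0,0,1],
  ],
)

```text
time: 9.35
tool_pos: [0.642, 0.0195, 0.2359]
tcp_rot: [-0.02, 3.141, -0.0]
wrist_force: [0.5, -0.1, -1.8]
width: 0.22
grip_force: 49.6
```

Run:
```python
from h import *
np.set_printoptions(precision=4,suppress=True)
s=bot.read_state(); print(s["tool_pos"],s["tcp_rot"],s["wrist_force"],s["torque"],s["width"])
for c in("scene","side"):
    im=bot.read_camera(c)
    for n,z in dict(carrier_hook=.225,carrier_tab=.245,carrier=.077,rail_mid=.218).items():
        for e in bot.mark_of(n,c)[:1]: print(n,c,round(e["score"],2),onz(ray(c,e["at"]),z))
```

```text
[0.642  0.0195 0.2359] [-0.0205  3.1406 -0.    ] [ 0.5023 -0.109  -1.787 ] [-0.0104 -0.023  -0.0001] 0.2195410154285518
carrier_hook scene 0.74 [0.6397 0.006  0.225 ]
carrier_tab scene 0.87 [0.634  0.0092 0.245 ]
carrier scene 0.57 [0.6448 0.0249 0.077 ]
rail_mid scene 0.95 [ 0.6342 -0.0027  0.218 ]
carrier_hook side 0.8 [0.6489 0.0108 0.225 ]
carrier side 0.82 [0.6307 0.0215 0.077 ]
rail_mid side 0.63 [ 0.6499 -0.0003  0.218 ]
```

servo_tool(
  series=[
    [0,0,-0.007,0,0,0,1],
    [0,0,-0.013,0,0,0,1],
    [0,0,-0.02,0,0,0,1],
    [0,0,-0.02,0,0,0,1],
    [0,0,-0.02,0,0,0,1],
  ],
)

```text
time: 10.35
tool_pos: [0.6425, 0.0195, 0.2343]
tcp_rot: [-0.021, 3.139, -0.0]
wrist_force: [-0.6, 0.5, 6.1]
width: 0.219
grip_force: 50.4
```

servo_tool(
  series=[
    [0,0,0.01,0,0,0,0.7],
    [0,0,0.01,0,0,0,0.5],
    [0,0,0.01,0,0,0,0.3],
    [0,0,0.01,0,0,0,0.2],
    [0,0,0.1,0,0,0,0.2],
    [0,0,0.3,0,0,0,0.2],
    [0,0,0.4,0,0,0,0.2],
    [-0.1,0,0.4,0,-0.05,0,0.2],
    [-0.2,0,0.39,0,-0.1,0,0.2],
    [-0.21,0,0.38,0.002,-0.15,0,0.2],
    [-0.21,0,0.38,0.0025,-0.194,0,0.2],
    [-0.21,0,0.38,0.0025,-0.194,0,0.2],
    [-0.21,0,0.38,0.0025,-0.194,0,0.2],
  ],
)

```text
time: 11.65
tool_pos: [0.6093, 0.0195, 0.2896]
tcp_rot: [-0.016, 2.534, 0.005]
wrist_force: [0.1, 0.3, -0.4]
width: 0.796
grip_force: 0.0
```

Run:
```python
from h import *
np.set_printoptions(precision=4,suppress=True)
s=bot.read_state(); print(s["tool_pos"],s["tcp_rot"],s["wrist_force"],s["q"])
print(cv2.Rodrigues(s["tcp_rot"])[0])
ims=[]
for c in("scene","side","wrist"):
    I=info(c); im=bot.read_camera(c); cv2.imwrite(f"pics/hang_{c}.png",im[:,:,::-1])
    for n,z in dict(carrier_hook=.225,carrier_tab=.245,carrier=.077,heater_mark=.268).items():
        for e in bot.mark_of(n,c)[:1]: print(n,c,round(e["score"],2),(np.array(e["at"])*[384,512]).round(),onz(ray(c,e["at"],I),z))
a=cv2.imread("pics/hang_wrist.png"); b=cv2.imread("pics/hang_scene.png")[130:300,140:310]
cv2.imwrite("pics/hang.png",np.hstack([cv2.resize(a,(512,384)),cv2.resize(b,(284,384),interpolation=cv2.INTER_CUBIC)]))
```

```text
[0.6093 0.0195 0.2896] [-0.0165  2.534   0.0051] [ 0.1386  0.2731 -0.3516] [-0.0193 -0.2545  2.132   0.0301  0.657  -1.6212]
[[-0.821  -0.013   0.5708]
 [-0.0107  0.9999  0.0074]
 [-0.5709 -0.0001 -0.8211]]
carrier_hook scene 0.94 [196. 210.] [0.6359 0.0155 0.225 ]
carrier_tab scene 0.59 [186. 209.] [0.6302 0.0055 0.245 ]
carrier scene 0.63 [247. 209.] [0.6479 0.0158 0.077 ]
heater_mark scene 0.96 [153. 161.] [ 0.6551 -0.1533  0.268 ]
carrier_hook side 0.7 [163. 299.] [0.6439 0.0257 0.225 ]
carrier_tab side 0.66 [159. 302.] [0.6486 0.0167 0.245 ]
carrier side 0.96 [200. 294.] [0.6311 0.0199 0.077 ]
heater_mark side 0.94 [183. 332.] [ 0.6573 -0.1488  0.268 ]
carrier_hook wrist 0.98 [190. 254.] [0.6414 0.0197 0.225 ]
carrier_tab wrist 0.61 [217. 253.] [0.6438 0.0194 0.245 ]
carrier wrist 0.88 [ 72. 254.] [0.6445 0.0198 0.077 ]
heater_mark wrist 0.59 [ 32. 239.] [0.5142 0.0134 0.268 ]
```

View pics/hang.png

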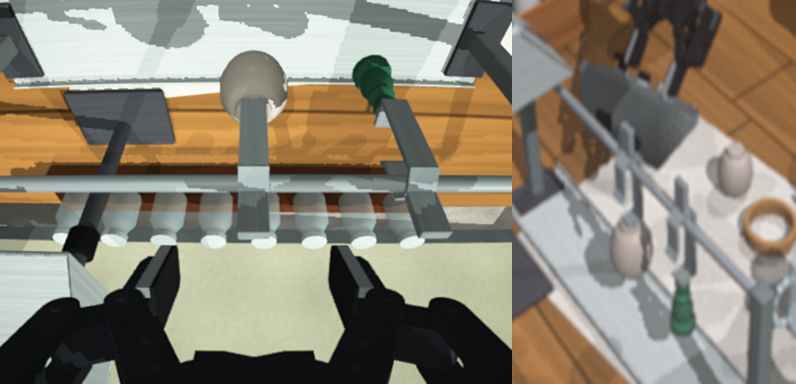

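The carrier hangs free on the bar (wrist: hook at row 190, col 254), the figure is untouched, and the hood's near corner shows at lower left. I'm regripping with the tool leaned back.

servo_tool(
  series=[
    [0.09,0,-0.12,0,0,0,0.2],
    [0.18,0,-0.24,0,0,0,0.2],
    [0.24,0,-0.33,0,0,0,0.2],
    [0.275,0,-0.374,0,0,0,0.2],
    [0.275,0,-0.374,0,0,0,0.4],
    [0.275,0,-0.374,0,0,0,0.6],
    [0.275,0,-0.374,0,0,0,0.75],
    [0.275,0,-0.374,0,0,0,0.9],
    [0.275,0,-0.374,0,0,0,1],
    [0.275,0,-0.374,0,0,0,1],
    [0.275,0,-0.374,0,0,0,1],
  ],
  newtons=40,
)

```text
time: 13.5
tool_pos: [0.6518, 0.0195, 0.2347]
tcp_rot: [-0.017, 2.53, 0.005]
wrist_force: [-4.5, -1.3, 4.9]
width: 0.22
grip_force: 40.5
```

Run:
```python
from h import *
np.set_printoptions(precision=4,suppress=True)
s=bot.read_state(); print(s["tool_pos"],s["tcp_rot"],s["wrist_force"],s["width"],s["grip_force"])
print(np.array(ray("scene",[153/384,161/512])))
I=info("wrist")
rs=[]
for c in("scene","side","wrist"):
    bot.read_camera(c); I=info(c)
    for e in bot.mark_of("heater_mark",c)[:1]:
        print(c,e["score"],onz(ray(c,e["at"],I),.268)); rs.append(ray(c,e["at"],I))
print(tri(rs[:2]))
```

```text
[0.6518 0.0195 0.2347] [-0.0166  2.5301  0.0049] [-4.508  -1.3327  4.9414] 0.2203591159971945 40.54069697856903
[[ 1.1108  0.7294  0.8633]
 [-0.3931 -0.7619 -0.5147]]
scene 0.89 [ 0.6473 -0.1636  0.268 ]
side 0.95 [ 0.6573 -0.1587  0.268 ]
wrist 0.34 [0.5333 0.0178 0.268 ]
(array([ 0.6521, -0.1608,  0.2712]), [np.float64(0.0029519198189834573), np.float64(0.0029519198189835805)])
```

servo_tool(
  series=[
    [0,0,0.006,0,0,0,1],
    [0.001,-0.07,0.006,0,0,0,1],
    [0.002,-0.17,0.006,0,0,0,1],
    [0.003,-0.27,0.006,0,0,0,1],
    [0.005,-0.37,0.006,0,0,0,1],
    [0.006,-0.47,0.006,0,0,0,1],
    [0.007,-0.57,0.006,0,0,0,1],
    [0.009,-0.67,0.006,0,0,0,1],
    [0.01,-0.76,0.006,0,0,0,1],
    [0.01,-0.8,0.006,0,0,0,1],
    [0.01,-0.8,0.006,0,0,0,1],
    [0.01,-0.8,0.006,0,0,0,1],
  ],
)

```text
time: 15.0
tool_pos: [0.6534, -0.1013, 0.2347]
tcp_rot: [-0.017, 2.531, 0.002]
wrist_force: [-0.9, -3.6, 2.7]
width: 0.223
grip_force: 40.1
```

Run:
```python
from h import *
np.set_printoptions(precision=4,suppress=True)
s=bot.read_state(); print(s["tool_pos"],s["tcp_rot"],s["wrist_force"],s["width"],s["grip_force"])
c="wrist"; I=info(c); im=bot.read_camera(c); cv2.imwrite("pics/w3.png",im[:,:,::-1])
for n,z in dict(carrier_hook=.225,carrier_tab=.245,heater_mark=.268).items():
    for e in bot.mark_of(n,c)[:2]: print(n,round(e["score"],2),(np.array(e["at"])*[384,512]).round(),onz(ray(c,e["at"],I),z))
print(proj(c,[[.649,-.095,.268],[.649,-.16,.268],[.649,-.225,.268],[.641,-.1,.26]],I))
np.savez("w3.npz",K=I[0],d=I[1],R=I[2],t=I[3])
```

```text
[ 0.6534 -0.1013  0.2347] [-0.0166  2.5306  0.0025] [-0.9177 -3.6053  2.6645] 0.22302713655001347 40.10856091976166
carrier_hook 0.89 [229. 253.] [ 0.6464 -0.1022  0.225 ]
carrier_tab 0.76 [265. 253.] [ 0.6442 -0.102   0.245 ]
[[270.1626 321.635 ]
 [113.2907 318.9859]
 [-28.9671 311.6382]
 [258.3113 295.6666]]
```

View pics/w3.png

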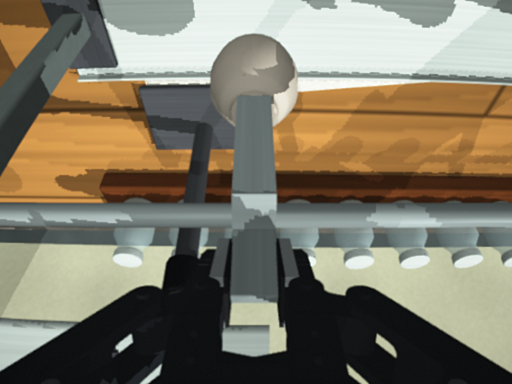

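The wrist view shows the hood's right end at about (row 325, col 270). The predicted position for y = -0.095 was (322, 270), so the mark is at y ≈ -0.160. I'm sliding the rest of the way.

servo_tool(
  series=[
    [0.001,-0.08,0,0,0,0,1],
    [0.002,-0.16,0,0,0,0,1],
    [0.003,-0.24,0,0,0,0,1],
    [0.004,-0.32,0,0,0,0,1],
    [0.005,-0.37,0,0,0,0,1],
    [0.005,-0.39,0,0,0,0,1],
    [0.005,-0.39,0,0,0,0,1],
    [0.005,-0.39,0,0,0,0,1],
  ],
)

```text
time: 16.0
tool_pos: [0.654, -0.158, 0.2346]
tcp_rot: [-0.017, 2.531, 0.007]
wrist_force: [0.6, 3.8, 5.2]
width: 0.227
grip_force: 40.3
```

Run:
```python
from h import *
np.set_printoptions(precision=4,suppress=True)
s=bot.read_state(); print(s["tool_pos"],s["tcp_rot"],s["wrist_force"],s["width"],s["grip_force"])
c="wrist"; I=info(c); im=bot.read_camera(c); cv2.imwrite("pics/w4.png",im[:,:,::-1])
for n,z in dict(carrier_hook=.225,carrier_tab=.245,heater_mark=.268).items():
    for e in bot.mark_of(n,c)[:2]: print(n,round(e["score"],2),(np.array(e["at"])*[384,512]).round(),onz(ray(c,e["at"],I),z))
cv2.imwrite("pics/w4c.png",cv2.resize(im[200:384,130:380,::-1],None,fx=3,fy=3,interpolation=cv2.INTER_CUBIC))
print((proj(c,[[.649,-.095,.268],[.649,-.16,.268],[.649,-.225,.268],[.669,-.16,.288]],I)-[130,200])*3)
```

```text
[ 0.654  -0.158   0.2346] [-0.0167  2.5313  0.0067] [0.5742 3.7859 5.1922] 0.22732464010091963 40.27187526226044
carrier_hook 0.69 [229. 253.] [ 0.6464 -0.1588  0.225 ]
carrier_tab 0.76 [267. 255.] [ 0.646  -0.1579  0.245 ]
heater_mark 0.89 [328. 245.] [ 0.6591 -0.1623  0.268 ]
[[ 827.5705  357.8646]
 [ 360.7898  363.4024]
 [-109.8511  354.8481]
 [ 359.5738  547.0113]]
```

View pics/w4c.png

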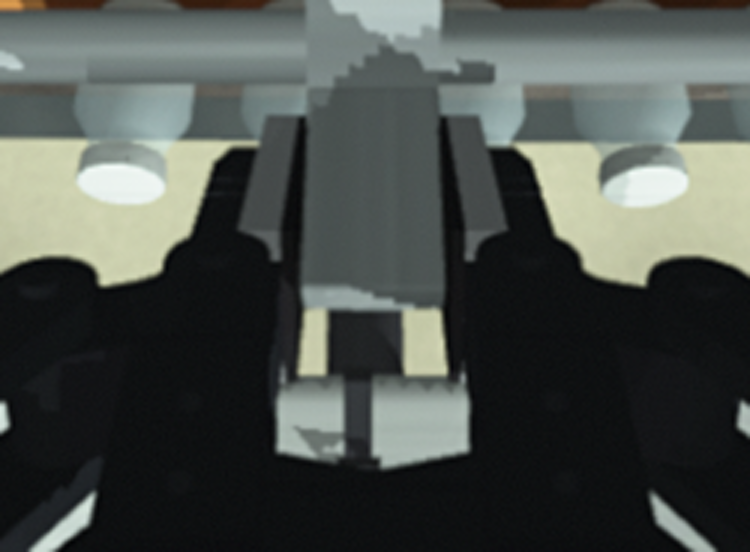

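The pointer shows between the fingers at crop column 358 (expected 361 for y = -0.160). The tab is at about y = -0.158, so I'm nudging it 2 mm and then letting go.

servo_tool(
  series=[
    [0,-0.007,0.007,0,0,0,1],
    [0,-0.015,0.007,0,0,0,1],
    [0,-0.015,0.01,0,0,0,1],
    [0,-0.015,0.01,0,0,0,1],
    [0,-0.015,0.01,0,0,0,1],
  ],
)

```text
time: 16.7
tool_pos: [0.6534, -0.1613, 0.2351]
tcp_rot: [-0.016, 2.533, 0.005]
wrist_force: [3.6, 2.2, 0.3]
width: 0.223
grip_force: 39.7
```

Run:
```python
from h import *
np.set_printoptions(precision=4,suppress=True)
s=bot.read_state(); print(s["tool_pos"],s["wrist_force"],s["width"],s["grip_force"])
```

```text
[ 0.6534 -0.1613  0.2351] [3.5814 2.239  0.2769] 0.22302022723773848 39.65719699859619
```

servo_tool(
  series=[
    [0,0,0,0,0,0,0.8],
    [0,0,0,0,0,0,0.65],
    [0,0,0,0,0,0,0.5],
    [0,0,0,0,0,0,0.3],
    [0,0,0,0,0,0,0.2],
    [-0.03,0,0.045,0,0,0,0.2],
    [-0.12,0,0.17,0,0,0,0.2],
    [-0.24,0,0.34,0,0,0,0.2],
    [-0.4,0,0.5,0,0,0,0.2],
    [-0.55,0,0.6,0,0,0,0.2],
    [-0.55,0,0.6,0,0,0,0.2],
  ],
)

```text
time: 17.8
tool_pos: [0.5708, -0.162, 0.3303]
tcp_rot: [-0.016, 2.526, 0.0]
wrist_force: [0.5, -0.7, -0.1]
width: 0.799
grip_force: 0.0
```

Run:
```python
from h import *
np.set_printoptions(precision=4,suppress=True)
s=bot.read_state(); print(s["tool_pos"],s["tcp_rot"],s["wrist_force"],s["width"],s["grip_force"])
c="wrist"; I=info(c); im=bot.read_camera(c); cv2.imwrite("pics/w5.png",im[:,:,::-1])
for n,z in dict(carrier_hook=.225,carrier_tab=.245,heater_mark=.268,start_top=.08,stop_top=.09).items():
    for e in bot.mark_of(n,c)[:2]: print(n,round(e["score"],2),(np.array(e["at"])*[384,512]).round(),onz(ray(c,e["at"],I),z))
print(proj(c,[[.641,-.16,.26],[.649,-.16,.268]],I))
for c in("scene","side"):
    bot.read_camera(c)
    for n,z in dict(carrier_hook=.225,heater_mark=.268,carrier=.077).items():
        for e in bot.mark_of(n,c)[:1]: print(c,n,round(e["score"],2),onz(ray(c,e["at"]),z))
```

```text
[ 0.5708 -0.162   0.3303] [-0.0165  2.5261  0.0004] [ 0.4644 -0.7169 -0.1277] 0.7990980656483992 0.0
carrier_hook 0.63 [185. 255.] [ 0.6467 -0.1608  0.225 ]
carrier_tab 0.75 [ 84. 501.] [ 0.529  -0.0217  0.245 ]
carrier_tab 0.56 [203. 256.] [ 0.6452 -0.1604  0.245 ]
heater_mark 0.79 [231. 252.] [ 0.6503 -0.1628  0.268 ]
start_top 0.18 [180. 446.] [0.8048 0.1352 0.08  ]
[[256.1395 215.3749]
 [255.9772 229.6792]]
scene carrier_hook 0.89 [ 0.6434 -0.1707  0.225 ]
scene heater_mark 0.68 [ 0.6472 -0.1533  0.268 ]
scene carrier 0.87 [ 0.6537 -0.1514  0.077 ]
side carrier_hook 0.57 [ 0.6504 -0.1546  0.225 ]
side heater_mark 0.79 [ 0.648 -0.167  0.268]
side carrier 0.68 [ 0.6476 -0.1636  0.077 ]
```

View pics/w5.png

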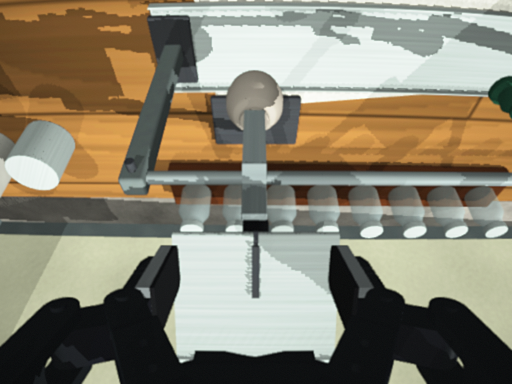

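The wrist view shows the carrier hanging with its tab at col 255, the pointer at col 256 and the hood spanning 173–339, so it's centred and free. Next I'm moving to look at the console.

servo_tool(
  series=[
    [-0.2,-0.1,0.1,0,0.04,0,0.5],
    [-0.4,-0.25,0.1,0,0.08,0,1],
    [-0.6,-0.4,0.1,0,0.12,0,1],
    [-0.8,-0.5,0.1,-0.002,0.16,0,1],
    [-0.87,-0.59,0.1,-0.0025,0.194,0,1],
    [-0.87,-0.59,0.1,-0.0025,0.194,0,1],
    [-0.87,-0.59,0.1,-0.0025,0.194,0,1],
    [-0.87,-0.59,0.1,-0.0025,0.194,0,1],
  ],
)

```text
time: 19.3
tool_pos: [0.4407, -0.249, 0.3404]
tcp_rot: [-0.021, 3.14, 0.001]
wrist_force: [0.7, 0.7, 0.4]
width: -0.001
grip_force: 0.0
```

Run:
```python
from h import *
np.set_printoptions(precision=4,suppress=True)
s=bot.read_state(); print(s["tool_pos"],s["tcp_rot"],s["width"],s["q"])
rs={}
for c in("wrist","scene","side"):
    I=info(c); im=bot.read_camera(c); cv2.imwrite(f"pics/c_{c}.png",im[:,:,::-1])
    for n,z in dict(start_top=.08,stop_top=.09,console=0).items():
        for e in bot.mark_of(n,c)[:2]: print(c,n,round(e["score"],2),(np.array(e["at"])*[384,512]).round(),onz(ray(c,e["at"],I),z))
        for e in bot.mark_of(n,c)[:1]: rs.setdefault(n,[]).append(ray(c,e["at"],I))
    if c!="scene":
      for n in ("console","start_top"):
        for e in bot.trace(n,c)[:1]: cv2.imwrite(f"pics/m_{c}_{n}.png",e["mask"].astype(np.uint8)*255); print(c,n,"trace",e["score"],e["mask"].sum(),np.round(np.array(e["box"])*[512,384,512,384]))
for n in rs: print(n,*tri(rs[n]))
```

```text
[ 0.4407 -0.249   0.3404] [-0.0211  3.1401  0.0011] -0.0014718113437362857 [-0.5645 -0.1102  1.8071  0.0014  1.4438 -2.1489]
wrist start_top 0.61 [123. 233.] [ 0.401  -0.2744  0.08  ]
wrist stop_top 0.64 [133. 189.] [ 0.4114 -0.3258  0.09  ]
wrist console 0.97 [128. 243.] [ 0.4138 -0.2651  0.    ]
wrist start_top trace 0.86 318 [226. 118. 244. 138.]
scene start_top 0.49 [162. 219.] [ 0.4045 -0.2721  0.08  ]
scene start_top 0.23 [271. 319.] [0.5041 0.2435 0.08  ]
scene stop_top 0.45 [155. 206.] [ 0.4174 -0.3167  0.09  ]
scene console 0.91 [187. 218.] [ 0.4214 -0.2591  0.    ]
side start_top 0.48 [288. 265.] [ 0.401  -0.2811  0.08  ]
side start_top 0.47 [301. 269.] [ 0.3952 -0.32    0.08  ]
side stop_top 0.68 [252. 235.] [ 0.3625 -0.1391  0.09  ]
side stop_top 0.51 [298. 270.] [ 0.3985 -0.3221  0.09  ]
side console 0.95 [301. 270.] [ 0.4191 -0.2731  0.    ]
side console trace 0.85 3898 [234. 247. 311. 336.]
side start_top trace 0.59 54 [263. 285. 271. 290.]
start_top [ 0.4017 -0.2764  0.0756] [np.float64(0.0017388188497591721), np.float64(0.000994996260420339), np.float64(0.0017339313320269487)]
stop_top [ 0.3958 -0.2682  0.1578] [np.float64(0.0444375963910248), np.float64(0.06193393580533707), np.float64(0.07964812067094167)]
console [ 0.4172 -0.2669 -0.0069] [np.float64(0.003172311086510315), np.float64(0.0011873424176355118), np.float64(0.004251082647023458)]
```

```bash
cat > fit.py <<'E'
from h import *
from scipy.optimize import least_squares
np.set_printoptions(precision=4,suppress=True)
def blobs(g,x0,y0,x1,y1,lo,hi,amin=40):
    m=((g>=lo)&(g<=hi)).astype(np.uint8); m2=np.zeros_like(m); m2[y0:y1,x0:x1]=m[y0:y1,x0:x1]
    n,l,st,ce=cv2.connectedComponentsWithStats(m2); return [(st[i].tolist(),ce[i].round(1).tolist()) for i in range(1,n) if st[i][4]>amin]
def model(p):
    x,y,z,w=p; R=cv2.Rodrigues(np.array([0,0,w]))[0]; n=np.array([-np.sin(np.radians(35)),0,np.cos(np.radians(35))]); s=np.array([x,y,z])
    return np.array([s, s+R@(np.array([0,-.05,0])+.011*n), s+R@(np.array([0,.046,0])-.002*n)])
E
python3 - <<'E'
from fit import *
g=cv2.imread("pics/c_wrist.png",0)
print("dark",blobs(g,130,60,330,220,0,45)); print("bright",blobs(g,130,60,330,220,190,255,30))
I=info("wrist")
for w in (0,.1,.2): print(w,proj("wrist",model([.4017,-.2764,.0756,w]),I).tolist())
print(g[100:160:3,150:300:3])
E
```

```text
dark [([225, 116, 19, 20, 284], [234.1, 125.4]), ([178, 120, 31, 30, 715], [192.9, 134.0])]
bright [([245, 60, 85, 160, 5769], [304.3, 144.8]), ([266, 109, 15, 16, 174], [273.5, 116.6])]Traceback (most recent call last):
  File "<stdin>", line 5, in <module>
  File "fit.py", line 8, in model
    x,y,z,w=p; R=cv2.Rodrigues(np.array([0,0,w]))[0]; n=np.array([-np.sin(np.radians(35)),0,np.cos(np.radians(35))]); s=np.array([x,y,z])
                 ~~~~~~~~~~~~~^^^^^^^^^^^^^^^^^^^
cv2.error: OpenCV(4.12.0) /io/opencv/modules/calib3d/src/calibration_base.cpp:151: error: (-210:Unsupported format or combination of formats) The matrices must have 32f or 64f data type in function 'Rodrigues'
```

```bash
sed -i 's/\[0,0,w\]/[0.,0.,float(w)]/' fit.py
python3 - <<'E'
from fit import *
I={c:info(c) for c in("wrist","scene","side")}
obs=dict(wrist=np.array([[233.7,124.3],[192.5,133.5],[273.5,116.6]]))
def res(p):
    M=model(p); r=[(proj("wrist",M,I["wrist"])-obs["wrist"]).ravel()]
    for c,o in (("scene",[[218.5,162.5]]),("side",[[265.7,287.5]])): r.append((proj(c,M[:1],I[c])-o).ravel()/1.0)
    return np.concatenate(r)
s=least_squares(res,[.4017,-.2764,.0756,.1],x_scale=[.01,.01,.01,.1]); print(s.x,s.fun)
J=np.linalg.inv(s.jac.T@s.jac); print(np.sqrt(np.diag(J)))
print("origin offset in frame", cv2.Rodrigues(np.array([0.,0.,-s.x[3]]))[0]@(s.x[:3]-[.4172,-.2669,0]), ray("wrist",[.5,.5],I["wrist"])[0])
E
```

```text
[ 0.4036 -0.2734  0.0758  0.2835] [ 1.076   1.3538  0.1553 -0.802  -1.7618 -0.451   0.1716  0.2574 -0.6258
 -0.9822]
[0.0007 0.0007 0.0026 0.0174]
origin offset in frame [-0.0149 -0.0024  0.0758] [ 0.3661 -0.2511  0.4845]
```

Run:
```python
from fit import *
from scipy.spatial.transform import Rotation as Ro
s=bot.read_state(); w=.283; R=Ro.from_rotvec(s["tcp_rot"])
T=Ro.from_euler("z",w)*Ro.from_euler("y",-35,degrees=True)*Ro.from_euler("z",-90,degrees=True)*Ro.from_rotvec([0,np.pi,0])
d=T.as_matrix()[:,2]; print("press dir",d)
rv=(T*R.inv()).as_rotvec(); print("turn units",rv/np.pi, np.degrees(np.linalg.norm(rv)))
P=np.array([.4036,-.2734,.078]); 
for b in(.06,.02): print(b,(P-b*d),(P-b*d-s["tool_pos"])/.15)
```

```text
press dir [ 0.5508  0.1602 -0.8192]
turn units [ 0.1675 -0.1241 -0.4004] 81.24859764929153
0.06 [ 0.3706 -0.283   0.1271] [-0.4672 -0.2218 -1.4231]
0.02 [ 0.3926 -0.2766  0.0944] [-0.3204 -0.1791 -1.6416]
```

First the turn with part of the descent, then a check of the pose.

servo_tool(
  series=[
    [-0.05,-0.02,-0.05,0.0168,-0.0124,-0.04,1],
    [-0.1,-0.05,-0.1,0.0335,-0.0248,-0.08,1],
    [-0.15,-0.07,-0.2,0.05,-0.037,-0.12,1],
    [-0.2,-0.1,-0.3,0.067,-0.05,-0.16,1],
    [-0.25,-0.12,-0.4,0.084,-0.062,-0.2,1],
    [-0.3,-0.14,-0.5,0.1,-0.074,-0.24,1],
    [-0.35,-0.16,-0.6,0.117,-0.087,-0.28,1],
    [-0.4,-0.18,-0.7,0.134,-0.099,-0.32,1],
    [-0.44,-0.2,-0.8,0.15,-0.112,-0.36,1],
    [-0.467,-0.222,-0.9,0.1675,-0.1241,-0.4004,1],
    [-0.467,-0.222,-1,0.1675,-0.1241,-0.4004,1],
    [-0.467,-0.222,-1,0.1675,-0.1241,-0.4004,1],
    [-0.467,-0.222,-1,0.1675,-0.1241,-0.4004,1],
    [-0.467,-0.222,-1,0.1675,-0.1241,-0.4004,1],
  ],
)

```text
time: 21.95
tool_pos: [0.3717, -0.2838, 0.1921]
tcp_rot: [1.613, 2.156, 0.677]
wrist_force: [0.3, -0.5, -0.2]
width: -0.001
grip_force: 0.0
```

Run:
```python
from fit import *
s=bot.read_state(); print(s["tool_pos"],s["q"],s["wrist_force"]); print(cv2.Rodrigues(s["tcp_rot"])[0])
I=info("wrist"); im=bot.read_camera("wrist"); cv2.imwrite("pics/p1.png",im[:,:,::-1]); g=cv2.imread("pics/p1.png",0)
M=model([.4036,-.2734,.078,.283]); print(proj("wrist",M,I))
for n in("start_top","stop_top"): print(n,[(round(e["score"],2),(np.array(e["at"])*[512,512]*[.75,1]).round(1)) for e in bot.mark_of(n,"wrist")[:2]])
print("dark",blobs(g,0,0,512,384,0,45));
```

```text
[ 0.3717 -0.2838  0.1921] [-1.1477 -0.2206  2.2951  0.6971  1.0856 -1.7753] [ 0.2957 -0.4932 -0.1527]
[[-0.2813  0.7856  0.5512]
 [ 0.9596  0.2319  0.1592]
 [-0.0028  0.5737 -0.8191]]
[[206.5486 187.5853]
 [207.1808 250.3332]
 [204.7432 129.3308]]
start_top [(0.77, array([187.8, 204. ])), (0.38, array([167. , 183.7]))]
stop_top [(0.71, array([255.2, 208.1]))]
dark [([434, 0, 39, 106, 1503], [453.5, 51.1]), ([450, 0, 37, 115, 723], [467.3, 62.7]), ([378, 93, 13, 49, 80], [384.2, 116.8]), ([424, 140, 88, 68, 1057], [465.5, 157.9]), ([406, 152, 29, 55, 717], [419.0, 178.5]), ([308, 171, 40, 34, 570], [326.7, 183.3]), ([192, 173, 28, 29, 629], [205.6, 186.9]), ([399, 222, 13, 10, 71], [405.0, 226.4]), ([0, 226, 512, 158, 36355], [251.9, 336.0]), ([490, 239, 8, 8, 56], [493.6, 242.4])]
```

Run:
```python
from fit import *
from scipy.spatial.transform import Rotation as Ro
s=bot.read_state(); I=info("wrist")
r2=ray("wrist",[186.9/384,205.6/512],I)
# first wrist view: ray recomputed from fitted pixel prediction
o1=np.array([.3661,-.2511,.4845])
X1=onz(r2,.074); X2=onz(r2,.082); print(X1,X2)
d=cv2.Rodrigues(s["tcp_rot"])[0][:,2]
P=onz(r2,.078); print(d)
for b in(.03,.008): print(b,(P-b*d-s["tool_pos"])/.15)
```

```text
[ 0.4044 -0.2732  0.074 ] [ 0.3999 -0.272   0.082 ]
[ 0.5512  0.1592 -0.8191]
0.03 [ 0.095   0.0412 -0.5948]
0.008 [ 0.1758  0.0645 -0.715 ]
```

servo_tool(
  series=[
    [-0.05,0,-0.15,0,0,0,1],
    [-0.03,0.01,-0.35,0,0,0,1],
    [0.04,0.03,-0.5,0,0,0,1],
    [0.095,0.041,-0.595,0,0,0,1],
    [0.13,0.05,-0.65,0,0,0,1],
    [0.155,0.058,-0.685,0,0,0,1],
    [0.176,0.0645,-0.715,0,0,0,1],
    [0.176,0.0645,-0.715,0,0,0,1],
    [0.176,0.0645,-0.715,0,0,0,1],
    [0.176,0.0645,-0.715,0,0,0,1],
  ],
)

```text
time: 23.1
tool_pos: [0.3971, -0.2739, 0.084]
tcp_rot: [1.617, 2.154, 0.678]
wrist_force: [0.2, 0.1, 0.1]
width: 0.002
grip_force: 0.0
```

servo_tool(
  series=[
    [0.007,0.002,-0.011,0,0,0,1],
    [0.015,0.004,-0.022,0,0,0,1],
    [0.022,0.006,-0.033,0,0,0,1],
    [0.022,0.006,-0.033,0,0,0,1],
  ],
)

```text
time: 23.5
tool_pos: [0.4004, -0.2726, 0.0785]
tcp_rot: [1.617, 2.154, 0.679]
wrist_force: [-1.4, -1.0, 1.6]
width: -0.002
grip_force: 1.0
```

servo_tool(
  series=[
    [0.007,0.002,-0.011,0,0,0,1],
    [0.015,0.004,-0.022,0,0,0,1],
    [0.015,0.004,-0.022,0,0,0,1],
    [0.015,0.004,-0.022,0,0,0,1],
  ],
)

```text
time: 23.9
tool_pos: [0.4026, -0.2719, 0.0752]
tcp_rot: [1.617, 2.155, 0.679]
wrist_force: [-2.8, -0.8, 3.4]
width: 0.004
grip_force: 2.1
```

servo_tool(
  series=[
    [0.007,0.002,-0.011,0,0,0,1],
    [0.009,0.003,-0.014,0,0,0,1],
    [0.009,0.003,-0.014,0,0,0,1],
    [0.009,0.003,-0.014,0,0,0,1],
  ],
)

```text
time: 24.3
tool_pos: [0.4034, -0.2718, 0.0741]
tcp_rot: [1.615, 2.156, 0.679]
wrist_force: [-17.3, 0.3, 19.1]
width: 0.001
grip_force: 12.5
```

The button bottomed out: force followed the 1.5–5 N spring, then hit a hard stop after about 6 mm. I'm backing out along its axis.

servo_tool(
  series=[
    [-0.03,-0.009,0.045,0,0,0,1],
    [-0.08,-0.023,0.12,0,0,0,1],
    [-0.18,-0.052,0.27,0,0,0,1],
    [-0.22,-0.08,0.5,0,0,0,1],
    [-0.22,-0.08,0.8,0,0,0,1],
    [-0.22,-0.08,1,0,0,0,1],
    [-0.22,-0.08,1,0,0,0,1],
    [-0.22,-0.08,1,0,0,0,1],
    [-0.22,-0.08,1,0,0,0,1],
    [-0.22,-0.08,1,0,0,0,1],
  ],
)

```text
time: 25.3
tool_pos: [0.3703, -0.2822, 0.2211]
tcp_rot: [1.62, 2.156, 0.682]
wrist_force: [-0.2, -0.3, -0.6]
width: -0.007
grip_force: 0.0
```

Run:
```python
from fit import *
s=bot.read_state(); print(s["time"],s["tool_pos"],s["wrist_force"],s["joint_vel"])
for c in("wrist","scene","side"):
    I=info(c); im=bot.read_camera(c)
    L=model([.403,-.273,.078,.283])[2]; p=proj(c,[L],I)[0].astype(int); print(c,"lamp",p,im[p[1]-2:p[1]+3,p[0]-2:p[0]+3].mean((0,1)) if 3<p[1]<380 and 3<p[0]<508 else '')
    if c!="wrist":
        o=cv2.imread(f"pics/{c}0.png")[:,:,::-1]; print("  before",o[p[1]-2:p[1]+3,p[0]-2:p[0]+3].mean((0,1)))
        for n,z in dict(carrier_hook=.225,carrier=.077,hung_figure=.077,brush_jar=0,mug=0,tape=0,water=0,globe_a=0).items():
            for e in bot.mark_of(n,c)[:2 if n=="globe_a" else 1]: print(n,round(e["score"],2),onz(ray(c,e["at"],I),z))
```

```text
25.3 [ 0.3703 -0.2822  0.2211] [-0.1521 -0.3176 -0.574 ] [ 0.0021  0.0046 -0.0036  0.0028 -0.0013  0.0007]
wrist lamp [189 129] [235.32 237.32 231.68]
scene lamp [230 167] [176.   157.16 143.6 ]
  before [173.48 154.68 141.64]
carrier_hook 0.9 [ 0.6458 -0.1663  0.225 ]
carrier 0.76 [ 0.6514 -0.156   0.077 ]
hung_figure 0.58 [0.6453 0.1389 0.077 ]
brush_jar 0.62 [ 0.4455 -0.5357  0.    ]
mug 0.72 [0.4434 0.1941 0.    ]
tape 0.64 [0.3901 0.0464 0.    ]
water 0.72 [0.5795 0.4034 0.    ]
globe_a 0.88 [ 0.3673 -0.0654  0.    ]
globe_a 0.81 [0.3509 0.3533 0.    ]
side lamp [254 275] [222.08 222.88 216.64]
  before [214.88 215.76 208.8 ]
carrier_hook 0.58 [ 0.6374 -0.1809  0.225 ]
carrier 0.77 [ 0.6422 -0.1646  0.077 ]
hung_figure 0.52 [0.6356 0.1368 0.077 ]
brush_jar 0.53 [ 0.4173 -0.2674  0.    ]
mug 0.98 [0.4359 0.1851 0.    ]
tape 0.56 [0.3964 0.0491 0.    ]
water 0.68 [0.5658 0.3923 0.    ]
globe_a 0.53 [0.3433 0.3505 0.    ]
```

The jar wasn't found by the network this time, so I'm checking it against the first pictures before handing in.

Run:
```python
from h import *
for c in("scene","side"):
    im=bot.read_camera(c)[:,:,::-1].astype(int); o=cv2.imread(f"pics/{c}0.png").astype(int)
    for n,X in dict(jar=[.325,.231,.05],jarlow=[.325,.231,.0],mug=[.445,.19,.05],bottle=[.577,.4,.1]).items():
        p=proj(c,[X])[0].astype(int); a=np.abs(im-o).max(2)[p[1]-12:p[1]+13,p[0]-10:p[0]+11]; print(c,n,p,np.median(a),np.percentile(a,90))
    print([(round(e["score"],2),(np.array(e["at"])*[384,512]).round()) for e in bot.mark_of("brush_jar",c)])
```

```text
scene jar [363 243] 12.0 51.0
scene jarlow [360 257] 14.0 51.0
scene mug [318 256] 6.0 18.600000000000023
scene bottle [351 324] 3.0 5.0
[(0.82, array([255., 358.]))]
side jar [193 190] 53.0 147.0
side jarlow [194 200] 85.0 158.0
side mug [227 189] 11.0 65.20000000000005
side bottle [242 142] 12.0 32.0
[]
```

```bash
python3 -c "
from workcell import bot
print(bot.finish_job())"
```

```text
the job is handed in; nothing more can be done
None
```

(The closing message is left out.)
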